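# Set the brass plate out over the saw edge

## Robot

A 6-joint arm with a two-finger parallel gripper is mounted at the origin on a cart in front of the work surface, level with it; the furniture and walls round the work are solid. World frame = base frame: x ahead of the robot, y to its left, z up, the work surface at z = 0. Lengths are in mm, angles in degrees, forces in N, time in s.
With the tool pointing down it reaches from about 350 to 925 mm from the base axis. Payload 6.4 kg.
Tool frame: the origin (TCP) lies at the very end of the fingers, on their centre line; the grasp point (between the pads) lies 19 mm behind it (grip_point_offset is the distance from the TCP to the grasp point, in mm); z points along the fingers, y is the direction in which the jaws open and shut (so a half turn about z gives the same grasp; the last joint's range is limited). The gripper opens to 85 mm and grips with 20 to 120 N. Pads are 22 mm wide; open, the fingers measure 114 mm over their backs; the gripper's body (76 mm by 85 mm) begins 54 mm behind the grasp point. The pads swing forward as they close: fully open they stand 13 mm farther back than shut.
Start: joints at [-85.434, 14.043, 89.255, -0, 76.702, -9.975], TCP at [163.209, -629.187, 231.29] pointing down, gripper open.
Joint ranges: [-179.41, 179.41], [-58.25, 129.5], [7.25, 145.43], [-54.29, 234.29], [11.92, 165.04], [-157.13, 157.13]. Speed limits (degrees/s): [147.25, 147.25, 180, 180, 180, 180].

## Interface

Orientations are given as [roll, pitch, yaw] about the fixed x, y, z axes, in that order (R = Rz(yaw) Ry(pitch) Rx(roll)).
In Python, from bench import * gives the robot as it stands. The module is installed in compiled form; this text tells all that it offers.
- The arm moves only by the shell command python3 -m crank 'ROWS' [OPENING] [FORCE]. ROWS is JSON, a list of rows, each an object with "dp": the shift along the world's x, y, z in m, a list of three; "twist": the turn about the world's z in degrees. A call has 1 to 8 rows; each row is the pose to reach, as a shift and turn from the pose measured when the call began; what a row does not reach only later rows make up. A row lasts 1/8 s, in which the tool goes at most 62.5 mm and 10.7 degrees, less where a joint would pass 70% of its speed; a pose out of reach is approached as far as the arm can. A call with a gripper value outside its range is refused whole. OPENING is the opening, from 0 (shut) to 1 (fully open), set as the call begins (- or left out, the last holds). The fingers move at their own pace and stop on an object; FORCE is the grip in N (left out, the last holds). Time passes only in rows, so rows that repeat a pose let the fingers close. It gives the time, the measured TCP pose, the force and the opening at its end, in the units of the state.
- state(): the state, without advancing time (a new reading comes with each control period).
- grab_frame(name): name is "scene" or "side" or "wrist"; returns the picture (400x640x3 uint8, blue, green, red); there is no depth.
- get_calibration(name): a dict with "fx", "fy", "cx", "cy" (pixels), "cam_to_world" (4x4, takes a point from camera to world coordinates). Camera axes: x right, y down, z forward; pixel columns grow to the right and rows downward; lengths in mm; the calibration is good to about 2 mm. The wrist camera is an equidistant fisheye: a pixel r from the principal point sees the ray r / f radians off the axis. A picture is of the moment at which its call begins: read the wrist's pose just before it. get_calibration takes no time and is no camera call; for the wrist camera it gives the pose at the moment of the call.
- job_done(): hands the job in, once; it reports no verdict.
The state is a dict: "clock": time; "joint_pos": joint angles; "dq": joint speeds; "joint_efforts": joint torques, N m; "tcp_pos": TCP position; "eef_rot": TCP orientation; "ft_force": force on the tool from outside, world axes, zero at the start; "ft_torque": the same for the moment, N m; "opening": finger opening in mm.
Only numpy, scipy, OpenCV 4.12 (cv2) and the standard library are available. Lean on these libraries where they do the work, as an engineer would, in place of code of your own. Each camera call takes 0.05 s, during which the arm holds its last target. There are 200 camera calls.

## Task

Get the brass plate ready for sawing: with the fingertips, push it flat against the fence of the sawing board and slide it out over the board's edge above the black tray, until the line scribed beside its blue end lies right over that edge, so that just the blue end overhangs. Only push it, never lift or tip it, and leave the tray, the marker, the ring and the loupe where they are.

Things in the scene. Friction and masses are not known exactly. Their poses are not given: they have to be found in the camera images.
- saw_board: Fixed dark wooden sawing board, 160 (x) x 220 (y) x 40 mm high; origin at the centre of its underside, on the table. Its top is at z = 40 mm. Along its +x side (the far side from the robot) runs a bare aluminium fence, over the whole 220 mm: 17 mm wide, standing 14 mm above the top, inner face at x = +63 mm of the board's frame. The fence is fixed to the board.
- board_edge (a point): Middle of the board's saw edge, the top edge at its -y end (y = -110 mm of the board's frame, z = 40 mm); the edge runs along the board's x. The plate has to overhang here, in the direction of the board's -y.
- plate: Loose flat brass plate, 90 (x) x 120 (y) x 6 mm thick, about 0.5 kg, lying on the board; origin at the centre of its underside. The 35 mm at its -y end are dyed blue. It starts with its blue end towards the saw edge, up to 9 degrees askew, clear of the fence, not overhanging. It slides with ordinary dry friction (about 2 to 10 N to push).
- plate_line (a point): Middle of the dark line scribed across the plate's top, along the plate's x, 35 mm from the blue (-y) end and 85 mm from the other end (plate frame x = 0, y = -25 mm, z = 6 mm). With the plate flat against the fence this point lies at x = +18 mm of the board's frame.
- offcut_tray: Bystander: open black card tray, 60 x 225 x 26 mm high, standing on the table below the saw edge, its length along the edge; origin at the centre of its underside. Loose and light.
- marker: Bystander: white felt marker with a red cap, 124 x 13 x 14 mm, lying on the table on the near side of the board; origin at the centre of its underside.
- black_ferrule: Bystander: small black ring, 23 mm across, 22 mm high, on the table behind the fence; origin at the centre of its underside.
- eye_loupe: Bystander: black eye loupe, 37 mm across, 22 mm high, on the table behind the fence; origin at the centre of its underside.
Things that resemble listed ones, but are neither listed nor needed, are in the scene too. Of the things shaped like the plate, the brass one is meant.

How it is judged (in metres and radians):
At the end, for the whole second after the job is handed in: The plate lies at rest flat on the board, its scribed line within 4 mm of straight over the saw edge, its long side against the fence (within 4 mm at the line, within about 3 degrees) (y of plate_line in the frame of saw_board between -0.114 and -0.106 m and x of plate_line in the frame of saw_board between 0.014 and 0.022 m and angle between the x axis of plate and the x axis of saw_board, either way round below 0.05 rad and angle between plate's own z axis and vertical below 0.03 rad and height (world z) of plate between 0.036 and 0.044 m and linear speed of plate below 0.01 m/s); the robot touches nothing.
It fails at once if the plate is lifted more than 8 mm off the board (height (world z) of plate above 0.048 m).
It fails at once if the plate is tipped by more than 7 degrees or falls off the board (angle between plate's own z axis and vertical above 0.12 rad or height (world z) of plate below 0.03 m).
It fails at once if the tray is moved by more than 15 mm (distance of offcut_tray from where it was at the start of the episode above 0.015 m).
It fails at once if the marker is moved by more than 15 mm (distance of marker from where it was at the start of the episode above 0.015 m).
It fails at once if the ring or the loupe is moved by more than 15 mm (distance of any of black_ferrule, eye_loupe from where it was at the start of the episode above 0.015 m).
It also fails if it takes over 58 s, if anything falls off the work surface, if the arm or the gripper's body presses on something with over 40 N, if the wrist force passes 120 N, or if a joint passes its speed limit or range.

## Working session

There is one attempt and no reset: what is moved stays moved. The work goes in short steps, Python scripts to look and compute and a shell command to move; the robot and the scene stay as the last step left them, time stands still between calls to the robot, and variables do not carry over. Pictures are saved under pics/ and viewed, about 8 in all and at most 12, crops included, and the job is handed in when it is done.

```bash
mkdir -p pics; cat > h.py <<'E'
from bench import *
import numpy as np, cv2
def ray(n,uv,z,c=None):
    c=c or get_calibration(n);T=np.array(c["cam_to_world"])
    a,b=(uv[0]-c["cx"])/c["fx"],(uv[1]-c["cy"])/c["fy"]
    if n=="wrist":
        r=np.hypot(a,b);s=np.sin(r)/r if r>0 else 1;d=np.array([a*s,b*s,np.cos(r)])
    else: d=np.array([a,b,1.])
    d=T[:3,:3]@d;o=T[:3,3];return o+d*(z-o[2])/d[2]
E
python3 - <<'E'
from h import *
for n in("scene","side"):
    i=grab_frame(n);cv2.imwrite(f"pics/{n}0.png",i);print(n,np.round(get_calibration(n)["cam_to_world"],2).tolist())
s=state();print(s)
E
```

```text
scene [[0.59, -0.41, 0.7, -69.45], [-0.81, -0.27, 0.52, -465.23], [-0.03, -0.87, -0.49, 485.94], [0.0, 0.0, 0.0, 1.0]]
side [[-1.0, 0.02, -0.03, 549.75], [0.04, 0.34, -0.94, 812.38], [-0.01, -0.94, -0.34, 337.16], [0.0, 0.0, 0.0, 1.0]]
{'clock': 0.1, 'joint_pos': array([-8.54327390e+01,  1.40822989e+01,  8.93200110e+01,  3.35680542e-05,
        7.66996255e+01, -9.97496413e+00]), 'dq': array([ 0.00768956, -0.10556814, -0.16170777,  0.00413257, -0.04110367,
        0.02733913]), 'joint_efforts': array([ 2.35578767e-06, -4.30672288e+01, -3.27128220e+01, -1.46559801e-04,
        2.81948429e-03,  4.15711705e-07]), 'tcp_pos': array([ 163.17804559, -628.65935885,  230.2465913 ]), 'eef_rot': array([-1.79899611e+02, -1.76891739e-02,  1.45422019e+01]), 'ft_force': array([-0.02800737, -0.04317603, -0.68865461]), 'ft_torque': array([ 0.02775784, -0.00578551, -0.00958747]), 'opening': 85.51256415422364}
```

View pics/scene0.png

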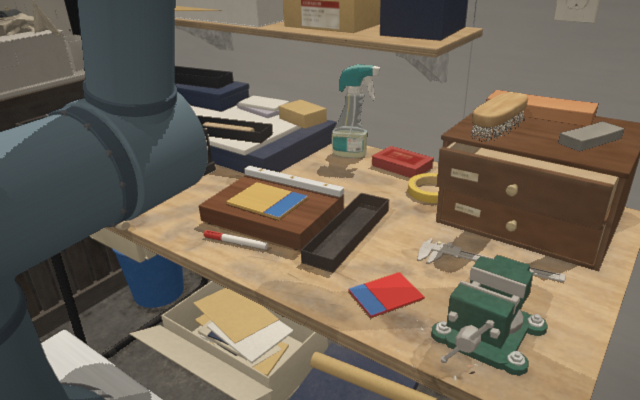

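View pics/side0.png

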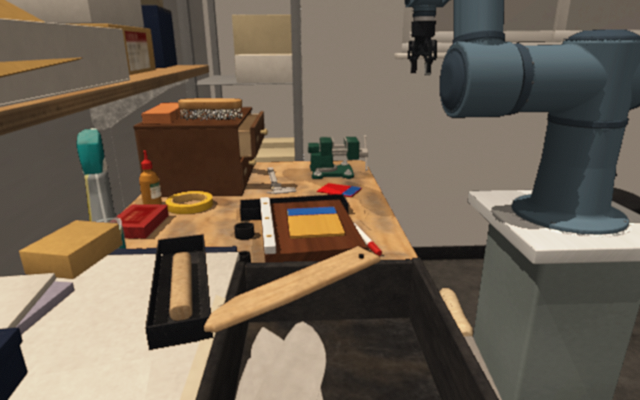

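The scene view shows the brass plate with its blue end on the board at (268,200). The red/blue plate at (387,293) lies on the table and is the decoy. The brass-coloured one on the board fits the description, so I'll confirm it in enlarged crops.

```bash
python3 - <<'E'
import cv2,numpy as np
a=cv2.imread("pics/scene0.png")[155:275,190:400];b=cv2.imread("pics/side0.png")[185:260,230:390]
a=cv2.resize(a,None,fx=3.8,fy=3.8,interpolation=3);cv2.imwrite("pics/c0.png",a)
b=cv2.resize(b,None,fx=5,fy=5,interpolation=3);cv2.imwrite("pics/c1.png",b)
E
```

```text
(no output)
```

View pics/c0.png

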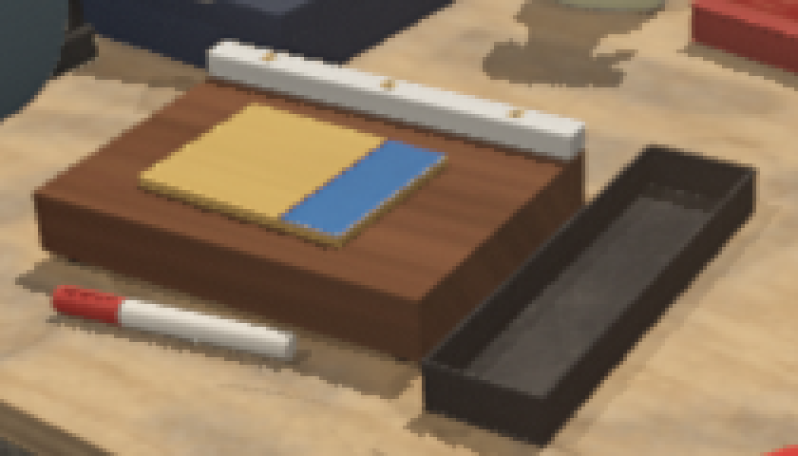

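View pics/c1.png

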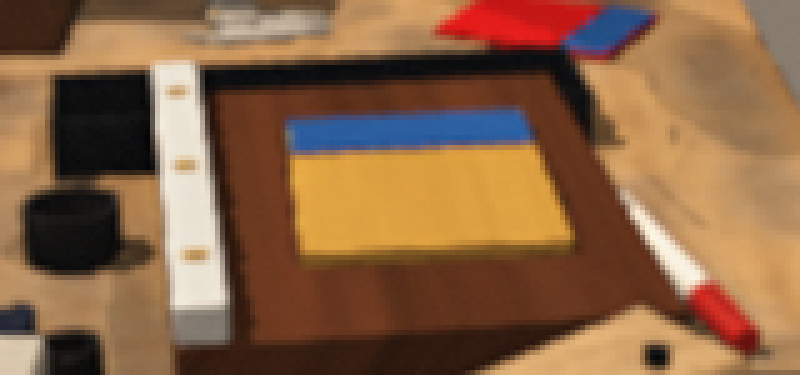

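The crops confirm it: the brass/yellow plate with the blue end lies on the board, and the loupe and ring are behind the fence. In the scene crop, the plate corners are (258,104), (446,155), (340,237) and (140,178). The board's near corners are (36,193) and (420,300).

```bash
python3 - <<'E'
from h import *
def S(p): return (p[0]/3.8+190-.37,p[1]/3.8+155-.37)
def D(p): return (p[0]/5+230-.4,p[1]/5+185-.4)
for k,p,z in [("plate +x+y",(258,104),46),("+x-y",(446,155),46),("-x-y",(340,237),46),("-x+y",(140,178),46),("line+x",(385,140),46),("line-x",(283,217),46),
 ("bd -x+y",(36,193),40),("bd -x-y",(420,300),40),("bd+x-y fence outer top",(583,124),54),("fence inner -y top",(575,130),54),("fence -x? +y top",(208,47),54),("fence +y inner top",(208,70),54),("fence-y inner base",(556,157),40),
 ("tray near",(425,365),26),("tray",(548,410),26),("tray far",(755,170),26),("tray far2",(650,147),26),("mk",(55,300),10),("mk",(292,345),10)]:
    print("S",k,ray("scene",S(p),z).round(1)[:2])
for k,p,z in [("plate +x-y",(286,118),46),("-x-y",(530,110),46),("-x+y",(574,242),46),("+x+y",(300,250),46),("line+",(290,154),46),("line-",(537,143),46),
 ("fence+y outer top",(170,305),54),("fence +y inner top",(229,305),54),("fence-y outer",(150,62),54),("fence -y inner",(197,62),54),("bd -x -y",(555,75),40),("bd -x+y",(690,318),40)]:
    print("D",k,ray("side",D(p),z).round(1)[:2])
E
```

```text
S plate +x+y [570.9 171.6]
S +x-y [579.4  56.3]
S -x-y [490.4  48.4]
S -x+y [480.4 165.3]
S line+x [575.5  91.3]
S line-x [489.9  82.2]
S bd -x+y [449.4 205.2]
S bd -x-y [475.8  -8.7]
S bd+x-y fence outer top [630.1  10.2]
S fence inner -y top [622.6   9.9]
S fence -x? +y top [595.9 229.6]
S fence +y inner top [574.8 209.5]
S fence-y inner base [616.1  16.9]
S tray near [453.6 -28. ]
S tray [455.8 -89.9]
S tray far [680.3 -58.6]
S tray far2 [672.6  -1.9]
S mk [418.3 164.1]
S mk [451.3  46.4]
D plate +x-y [582.8  58.3]
D -x-y [490.2  54.7]
D -x+y [484.9 176. ]
D +x+y [574.4 177.7]
D line+ [580.2  94.5]
D line- [490.2  88.5]
D fence+y outer top [611.7 232.6]
D fence +y inner top [594.  233.4]
D fence-y outer [637.5  14.8]
D fence -y inner [618.9  15.8]
D bd -x -y [4.758e+02 1.000e-01]
D bd -x+y [453.1 220.9]
```

```bash
python3 -m crank '[{"dp":[0.25,0.28,0.04],"twist":0},{"dp":[0.25,0.28,0.04],"twist":0},{"dp":[0.25,0.28,0.04],"twist":0},{"dp":[0.25,0.28,0.04],"twist":0},{"dp":[0.25,0.28,0.04],"twist":-8},{"dp":[0.25,0.28,0.04],"twist":-8},{"dp":[0.25,0.28,0.04],"twist":-8}]' 0.55
python3 -m crank '[{"dp":[0.07,0.44,0.02],"twist":0},{"dp":[0.07,0.44,0.02],"twist":0},{"dp":[0.07,0.44,0.02],"twist":0},{"dp":[0.07,0.44,0.02],"twist":0},{"dp":[0.07,0.44,0.02],"twist":0},{"dp":[0.07,0.44,0.02],"twist":0},{"dp":[0.07,0.44,0.02],"twist":0},{"dp":[0.07,0.44,0.02],"twist":0}]'
python3 -m crank '[{"dp":[0,0,0],"twist":0},{"dp":[0,0,0],"twist":0},{"dp":[0,0,0],"twist":0}]'
python3 - <<'E'
from h import *
s=state();print(s["clock"],s["tcp_pos"],s["eef_rot"],s["joint_pos"],s["ft_force"],s["opening"])
c=get_calibration("wrist");i=grab_frame("wrist");cv2.imwrite("pics/w1.png",i)
import pickle;pickle.dump(c,open("w1.pkl","wb"));print(np.round(c["cam_to_world"],2))
E
```

```text
clock: 0.98
tcp_pos: [415.3, -345.7, 270.6]
eef_rot: [-179.9, -0.1, 6.9]
ft_force: [0.7, -0.8, -0.5]
opening: 47.2
clock: 1.98
tcp_pos: [485.2, 96.5, 290.3]
eef_rot: [-179.9, -0.0, 7.1]
ft_force: [0.7, -0.2, 0.4]
opening: 47.0
clock: 2.35
tcp_pos: [485.2, 95.1, 290.2]
eef_rot: [-179.9, -0.0, 7.0]
ft_force: [-0.3, 0.4, 0.4]
opening: 46.9
2.35 [485.21347386  95.12307582 290.15253848] [-1.79912699e+02 -4.16078248e-03  6.95574413e+00] [-2.11739820e+00 -1.00435078e+01  1.07815826e+02  8.76682970e-02
  8.22373495e+01  8.09150058e+01] [-0.28489971  0.36298936  0.40040261] 46.92442151130294
[[ 1.2000e-01 -9.6000e-01 -2.6000e-01  5.5053e+02]
 [-9.9000e-01 -1.2000e-01 -3.0000e-02  1.0221e+02]
 [-0.0000e+00  2.6000e-01 -9.7000e-01  4.3408e+02]
 [ 0.0000e+00  0.0000e+00  0.0000e+00  1.0000e+00]]
```

View pics/w1.png

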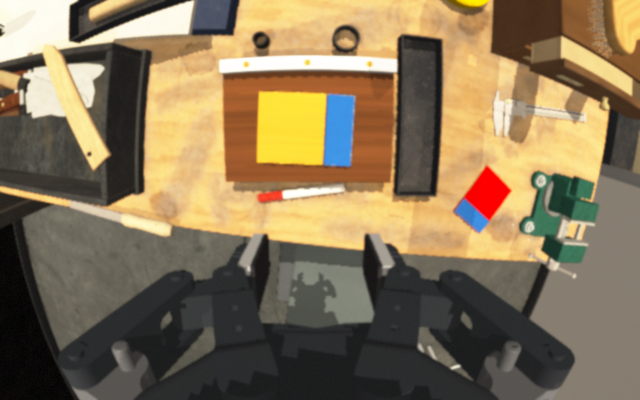

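The wrist view shows the plate at (258..354, 92..167), the fence at rows 57–73, the saw edge at column 392–397 and the tray to its right. The ring is at (261,40), the loupe at (346,38) and the marker at (300,193). I'll enlarge it for accurate corners.

```bash
python3 - <<'E'
import cv2
a=cv2.imread("pics/w1.png")[50:200,210:410]
cv2.imwrite("pics/c2.png",cv2.resize(a,None,fx=4,fy=4,interpolation=cv2.INTER_CUBIC))
E
```

```text
(no output)
```

View pics/c2.png

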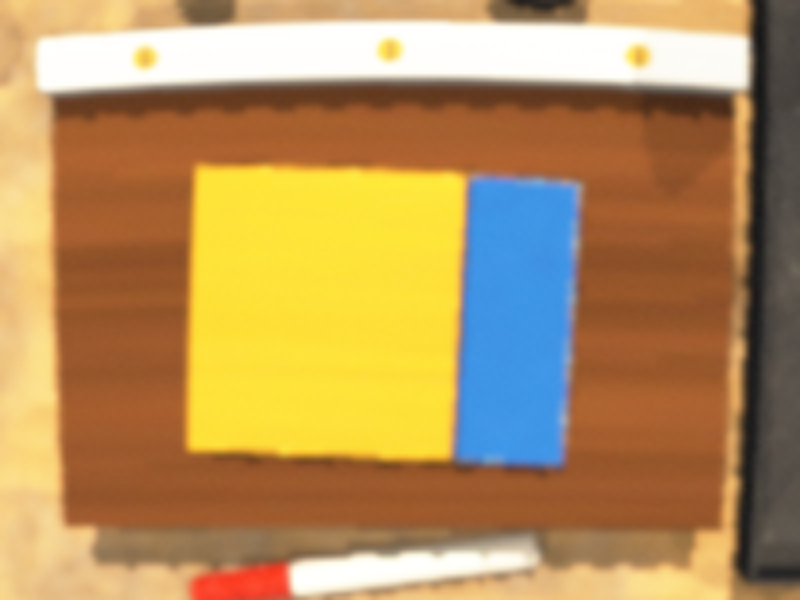

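The crop shows the plate corners at (195,165), (581,183), (564,465) and (187,451), and the line from (467,175) to (455,461). The board's near corners are at (66,525) and (721,527). The fence's inner top edge runs from (54,95) to (750,90).

```bash
cat >> h.py <<'E'
def frame(o,yaw):
    c,s=np.cos(np.radians(yaw)),np.sin(np.radians(yaw));R=np.array([[c,-s],[s,c]])
    return (lambda p:(np.asarray(p)[:2]-o)@R),(lambda b:R@np.asarray(b)+o)
E
python3 - <<'E'
from h import *;import pickle
c=pickle.load(open("w1.pkl","rb"))
g=lambda p,z:ray("wrist",((p[0]+.5)/4+210-.5,(p[1]+.5)/4+50-.5),z,c)[:2]
for k,p,z in [("p+x+y",(195,165),46),("p+x-y",(581,183),46),("p-x-y",(564,465),46),("p-x+y",(187,451),46),("l+",(467,175),46),("l-",(455,461),46),
 ("b-x+y",(66,525),40),("b-x-y",(721,527),40),("b edge +x",(733,107),40),("f in +y",(54,95),54),("f in -y",(750,90),54),("f out +y",(37,38),54),("f out -y",(748,36),54)]: print(k,g(p,z).round(1))
E
```

```text
p+x+y [574.9 178.3]
p+x-y [582.9  58.4]
p-x-y [493.7  51.7]
p-x+y [484.  171.8]
l+ [580.5  93.7]
l- [490.6  86.3]
b-x+y [453.7 212.4]
b-x-y [479.2  -4.3]
b edge +x [616.   12.1]
f in +y [593.7 224.5]
f in -y [620.1  10.6]
f out +y [612.  232.6]
f out -y [637.3  13.2]
```

```bash
python3 -m crank '[{"dp":[-0.0175,0.012,-0.05],"twist":0},{"dp":[-0.0175,0.012,-0.11],"twist":0},{"dp":[-0.0175,0.012,-0.17],"twist":0},{"dp":[-0.0175,0.012,-0.22],"twist":0},{"dp":[-0.0175,0.012,-0.235],"twist":0},{"dp":[-0.0175,0.012,-0.235],"twist":0},{"dp":[-0.0175,0.012,-0.235],"twist":0}]'
python3 -m crank '[{"dp":[0,0,-0.004],"twist":0},{"dp":[0,0,-0.007],"twist":0},{"dp":[0,0,-0.010],"twist":0},{"dp":[0,0,-0.010],"twist":0}]'
```

```text
clock: 3.28
tcp_pos: [469.8, 107.1, 57.5]
eef_rot: [-179.9, -0.3, 7.0]
ft_force: [0.1, -0.5, -0.2]
opening: 47.0
clock: 3.78
tcp_pos: [469.5, 107.2, 47.2]
eef_rot: [-179.9, -0.2, 7.0]
ft_force: [0.7, -0.1, -0.3]
opening: 47.2
```

```bash
python3 -m crank '[{"dp":[-0.001,0,-0.003],"twist":0},{"dp":[-0.001,0,-0.004],"twist":0},{"dp":[-0.001,0,-0.004],"twist":0}]'
python3 -m crank '[{"dp":[0,0,-0.002],"twist":0},{"dp":[0,0,-0.002],"twist":0}]'
python3 - <<'E'
from h import *
i=grab_frame("side");cv2.imwrite("pics/s2.png",cv2.resize(i[170:260,230:390],None,fx=5,fy=5,interpolation=2))
E
```

```text
clock: 4.15
tcp_pos: [468.4, 107.2, 43.1]
eef_rot: [-179.9, -0.2, 7.0]
ft_force: [0.7, -0.2, -0.2]
opening: 47.1
clock: 4.4
tcp_pos: [468.2, 107.1, 40.9]
eef_rot: [-179.9, -0.2, 7.0]
ft_force: [-0.1, 0.4, 0.2]
opening: 47.1
```

View pics/s2.png

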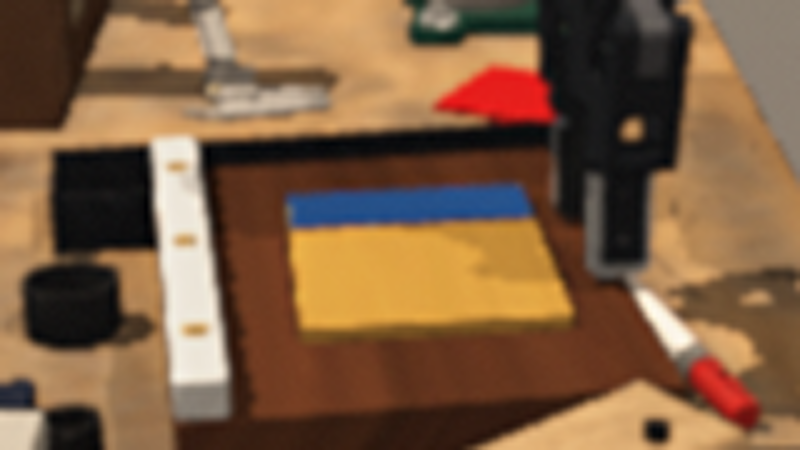

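The side view shows both fingertips on the plate's near side, just above the board at (615,275). I'll feel down to the board top.

```bash
for k in 1; do python3 -m crank '[{"dp":[0,0,-0.002],"twist":0},{"dp":[0,0,-0.002],"twist":0}]'; done
python3 -m crank '[{"dp":[0,0,-0.0015],"twist":0},{"dp":[0,0,-0.0015],"twist":0}]'
```

```text
clock: 4.7
tcp_pos: [468.2, 107.1, 38.8]
eef_rot: [-179.9, -0.2, 7.0]
ft_force: [-0.0, -0.0, -0.1]
opening: 46.6
clock: 4.95
tcp_pos: [468.4, 107.2, 37.5]
eef_rot: [-179.9, -0.2, 7.0]
ft_force: [-0.4, 1.1, 1.8]
opening: 47.0
```

```bash
python3 -m crank '[{"dp":[0,0,-0.001],"twist":0},{"dp":[0,0,-0.001],"twist":0}]'
```

```text
clock: 5.2
tcp_pos: [468.4, 107.1, 37.5]
eef_rot: [-179.9, -0.1, 7.0]
ft_force: [-5.2, -0.5, 11.1]
opening: 46.9
```

```bash
python3 -m crank '[{"dp":[0,0,0.0024],"twist":0},{"dp":[0,0,0.0024],"twist":0}]'
python3 -m crank '[{"dp":[0.005,0.0006,0],"twist":0},{"dp":[0.009,0.001,0],"twist":0},{"dp":[0.013,0.0015,0],"twist":0},{"dp":[0.017,0.002,0],"twist":0},{"dp":[0.021,0.0025,0],"twist":0},{"dp":[0.025,0.0029,0],"twist":0},{"dp":[0.029,0.0034,0],"twist":0},{"dp":[0.032,0.0038,0],"twist":0}]'
python3 -m crank '[{"dp":[0.0025,0.0003,0],"twist":0},{"dp":[0.0025,0.0003,0],"twist":0}]'
```

```text
clock: 5.45
tcp_pos: [468.6, 107.2, 39.9]
eef_rot: [-179.9, -0.2, 7.0]
ft_force: [-0.1, 1.6, 0.2]
opening: 47.4
clock: 6.45
tcp_pos: [500.8, 111.0, 39.8]
eef_rot: [-179.9, -0.2, 7.0]
ft_force: [-1.0, -0.7, -1.5]
opening: 47.3
clock: 6.7
tcp_pos: [503.8, 111.3, 40.0]
eef_rot: [-179.9, -0.2, 7.0]
ft_force: [-1.8, -0.3, -0.4]
opening: 47.1
```

```bash
python3 -m crank '[{"dp":[0.003,0.0003,0],"twist":0},{"dp":[0.003,0.0003,0],"twist":0}]'
python3 -m crank '[{"dp":[0.002,0.0002,0],"twist":0},{"dp":[0.002,0.0002,0],"twist":0}]'
python3 - <<'E'
from h import *
c=get_calibration("wrist");i=grab_frame("wrist");
import pickle;pickle.dump(c,open("w2.pkl","wb"))
cv2.imwrite("pics/w2.png",i)
E
```

```text
clock: 6.95
tcp_pos: [506.2, 111.8, 39.8]
eef_rot: [-179.9, -0.1, 7.0]
ft_force: [-5.3, 0.2, 1.3]
opening: 46.6
clock: 7.2
tcp_pos: [506.3, 111.9, 39.6]
eef_rot: [-179.9, 0.2, 7.0]
ft_force: [-9.8, -0.5, 6.6]
opening: 47.4
```

View pics/w2.png

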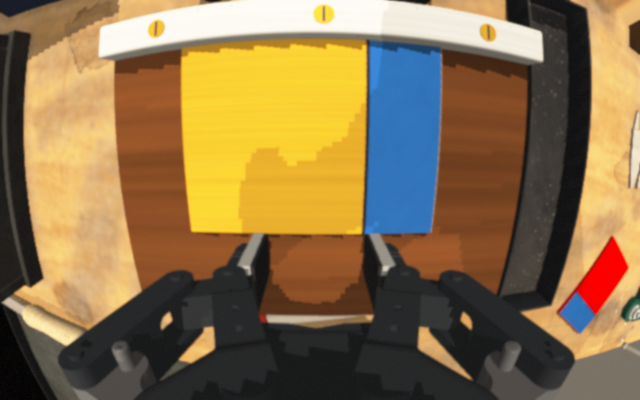

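The plate's long side lies flush on the fence and the contact force agrees. Next I back off, lift, turn by 90° and go behind the far end.

```bash
python3 -m crank '[{"dp":[-0.012,-0.0014,0],"twist":0},{"dp":[-0.012,-0.0014,0],"twist":0},{"dp":[-0.012,-0.0014,0.03],"twist":0},{"dp":[-0.012,-0.0014,0.07],"twist":0},{"dp":[-0.012,-0.0014,0.07],"twist":0}]'
python3 -m crank '[{"dp":[0,0.03,0.02],"twist":10},{"dp":[0.01,0.06,0.02],"twist":20},{"dp":[0.03,0.092,0.02],"twist":30},{"dp":[0.053,0.092,0.02],"twist":40},{"dp":[0.053,0.092,0.02],"twist":50},{"dp":[0.053,0.092,0.02],"twist":60},{"dp":[0.053,0.092,0.02],"twist":70},{"dp":[0.053,0.092,0.02],"twist":80}]'
python3 -m crank '[{"dp":[0,0,0],"twist":10},{"dp":[0,0,0],"twist":10},{"dp":[0,0,0],"twist":10}]'
```

```text
clock: 7.88
tcp_pos: [497.7, 110.5, 113.6]
eef_rot: [-180.0, -0.3, 7.0]
ft_force: [0.3, -0.1, -1.1]
opening: 47.0
clock: 8.88
tcp_pos: [550.5, 202.4, 132.4]
eef_rot: [-179.9, -0.3, 87.3]
ft_force: [0.3, 0.6, -0.5]
opening: 47.2
clock: 9.25
tcp_pos: [550.4, 202.4, 131.8]
eef_rot: [-179.9, -0.3, 97.2]
ft_force: [-0.5, -0.1, -1.5]
opening: 47.1
```

```bash
python3 -m crank '[{"dp":[-0.003,0,-0.04],"twist":0},{"dp":[-0.003,0,-0.075],"twist":0},{"dp":[-0.003,0,-0.085],"twist":0},{"dp":[-0.003,0,-0.085],"twist":0}]'
python3 -m crank '[{"dp":[0,0,-0.004],"twist":0},{"dp":[0,0,-0.0065],"twist":0},{"dp":[0,0,-0.0065],"twist":0}]'
```

```text
clock: 9.75
tcp_pos: [547.4, 202.4, 46.8]
eef_rot: [-179.9, -0.3, 97.1]
ft_force: [0.5, 0.1, 0.9]
opening: 47.2
clock: 10.12
tcp_pos: [547.7, 202.5, 40.7]
eef_rot: [-179.9, -0.3, 97.1]
ft_force: [0.1, 1.1, -0.3]
opening: 47.1
```

```bash
python3 -m crank '[{"dp":[0.0007,-0.006,-0.0006],"twist":0},{"dp":[0.0014,-0.012,-0.0006],"twist":0},{"dp":[0.0021,-0.018,-0.0006],"twist":0},{"dp":[0.0028,-0.024,-0.0006],"twist":0},{"dp":[0.0035,-0.030,-0.0006],"twist":0},{"dp":[0.0043,-0.036,-0.0006],"twist":0},{"dp":[0.005,-0.042,-0.0006],"twist":0},{"dp":[0.0057,-0.048,-0.0006],"twist":0}]'
python3 -m crank '[{"dp":[0.0007,-0.006,0],"twist":0},{"dp":[0.0014,-0.012,0],"twist":0},{"dp":[0.0021,-0.018,0],"twist":0},{"dp":[0.0028,-0.024,0],"twist":0},{"dp":[0.0035,-0.030,0],"twist":0},{"dp":[0.0043,-0.036,0],"twist":0},{"dp":[0.0047,-0.040,0],"twist":0},{"dp":[0.0047,-0.040,0],"twist":0}]'
python3 - <<'E'
from h import *
c=get_calibration("wrist");i=grab_frame("wrist");
import pickle;pickle.dump(c,open("w3.pkl","wb"));cv2.imwrite("pics/w3.png",i)
i=grab_frame("scene");cv2.imwrite("pics/s3.png",cv2.resize(i[155:275,190:400],None,fx=3.8,fy=3.8,interpolation=2))
E
```

```text
clock: 11.12
tcp_pos: [553.4, 154.1, 40.1]
eef_rot: [-179.9, -0.3, 97.1]
ft_force: [-0.1, 2.1, 1.9]
opening: 46.8
clock: 12.12
tcp_pos: [558.2, 113.4, 40.1]
eef_rot: [-179.9, -0.3, 97.1]
ft_force: [0.1, 0.4, 0.8]
opening: 47.0
```

View pics/s3.png

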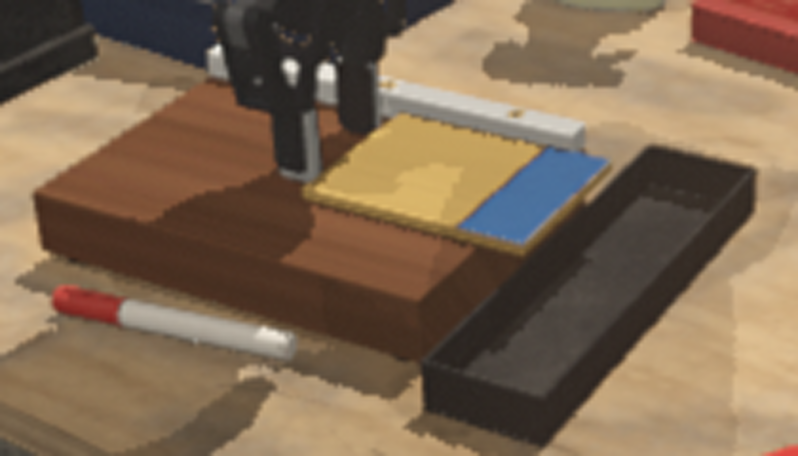

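The plate is flat on the fence and overhangs part of the blue end; the line is about 10 mm short of the edge. I'll push 9 mm more, then measure from above.

```bash
python3 -m crank '[{"dp":[0.0005,-0.004,0],"twist":0},{"dp":[0.0008,-0.007,0],"twist":0},{"dp":[0.0011,-0.009,0],"twist":0},{"dp":[0.0011,-0.009,0],"twist":0},{"dp":[0.0011,-0.009,0],"twist":0}]'
python3 -m crank '[{"dp":[-0.001,0.012,0],"twist":0},{"dp":[-0.001,0.012,0.01],"twist":0},{"dp":[-0.001,0.012,0.07],"twist":0},{"dp":[-0.001,0.012,0.13],"twist":0},{"dp":[-0.001,0.012,0.18],"twist":0},{"dp":[-0.001,0.012,0.18],"twist":0}]'
python3 -m crank '[{"dp":[0,-0.05,0],"twist":0},{"dp":[0,-0.11,0],"twist":0},{"dp":[0,-0.17,0],"twist":0},{"dp":[0,-0.18,0],"twist":0},{"dp":[0,-0.18,0],"twist":0},{"dp":[0,-0.18,0],"twist":0}]'
python3 - <<'E'
from h import *
c=get_calibration("wrist");i=grab_frame("wrist");
import pickle;pickle.dump(c,open("w4.pkl","wb"));cv2.imwrite("pics/w4.png",i)
E
```

```text
clock: 12.85
tcp_pos: [559.3, 104.4, 40.0]
eef_rot: [-179.9, -0.2, 97.1]
ft_force: [-0.4, 1.4, 0.5]
opening: 47.0
clock: 13.6
tcp_pos: [561.4, 116.5, 226.6]
eef_rot: [179.4, -0.1, 97.2]
ft_force: [0.6, -0.1, -0.2]
opening: 47.0
clock: 14.35
tcp_pos: [561.3, -62.1, 226.3]
eef_rot: [179.4, -0.2, 97.3]
ft_force: [0.1, -0.2, 0.7]
opening: 46.7
```

View pics/w4.png

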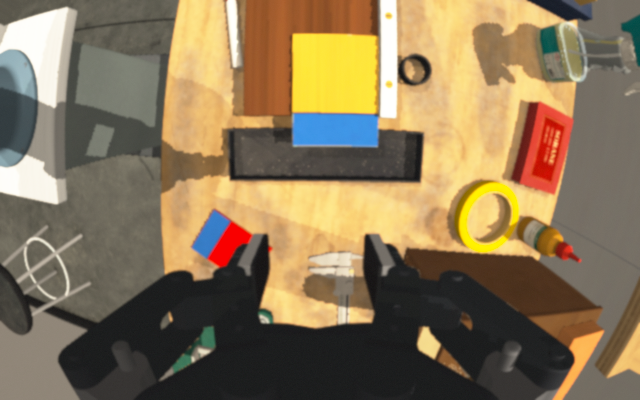

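The plate sits on the fence with the blue end overhanging the tray; the line is at row ~114 and the board's edge at row ~115–117. I'll work out subpixel positions in code and save a crop.

```bash
cat > meas.py <<'E'
from h import *;import pickle,sys
n=sys.argv[1];c=pickle.load(open(n+".pkl","rb"));i=cv2.imread(f"pics/{n}.png").astype(float)
fw=frame((545.6,113.3),6.75)[0]
def edge(col,r0,r1,f):
    v=f(i[r0:r1,col-2:col+3].mean(1));d=np.abs(np.diff(v));k=d.argmax();w=d[max(k-2,0):k+3];return r0+.5+(np.arange(max(k-2,0),max(k-2,0)+len(w))*w).sum()/w.sum()
for u in range(298,376,11):
    r=edge(u,98,130,lambda p:p[:,0]-p[:,2]);e=edge(u,136,154,lambda p:p[:,0]-p[:,2])
    print("line",u,round(r,2),fw(ray("wrist",(u,r),46,c)).round(1),"end",round(e,2),fw(ray("wrist",(u,e),46,c)).round(1))
for u in range(250,290,8):
    r=edge(u,104,124,lambda p:p.sum(1));print("edge",u,round(r,2),fw(ray("wrist",(u,r),40,c)).round(1))
cv2.imwrite(f"pics/{n}c.png",cv2.resize(i[20:190,225:425],None,fx=4,fy=3.5*8/7,interpolation=cv2.INTER_CUBIC)[:600])
E
python3 meas.py w4
```

```text
line 298 112.65 [ -21.8 -107.1] end 144.61 [ -21.8 -140.7]
line 309 112.6 [ -10.4 -107.1] end 144.57 [ -10.2 -140.6]
line 320 112.79 [   1.  -107.2] end 144.57 [   1.3 -140.5]
line 331 112.94 [  12.4 -107.2] end 144.58 [  12.8 -140.4]
line 342 113.14 [  23.8 -107.2] end 144.57 [  24.4 -140.3]
line 353 113.29 [  35.3 -107. ] end 145.49 [  36.1 -141. ]
line 364 113.63 [  47. -107.] end 145.73 [  47.8 -141. ]
line 375 113.8 [  58.7 -106.7] end 145.65 [  59.7 -140.6]
edge 250 116.17 [ -73.6 -110. ]
edge 258 116.22 [ -64.9 -110.3]
edge 266 115.78 [ -56.2 -110. ]
edge 274 115.36 [ -47.6 -109.7]
edge 282 114.48 [ -39.1 -108.9][ WARN:0@0.087] global loadsave.cpp:1063 imwrite_ Unsupported depth image for selected encoder is fallbacked to CV_8U.
```

View pics/w4c.png

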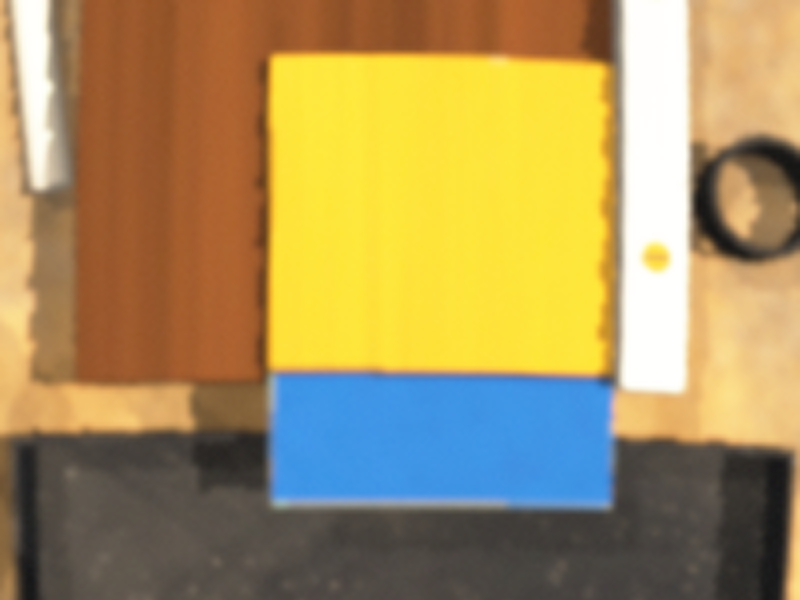

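The line is at board y ≈ -107.1 (from the end face: -105.7), square to the edge and flush on the fence. It needs about 3 mm more. The last pushing TCP was (559.3,104.4), so the next target is (559.7,101.4).

```bash
python3 -m crank '[{"dp":[-0.002,0.06,0],"twist":0},{"dp":[-0.003,0.12,0],"twist":0},{"dp":[-0.003,0.178,0],"twist":0},{"dp":[-0.003,0.178,0],"twist":0},{"dp":[-0.003,0.178,-0.06],"twist":0},{"dp":[-0.003,0.178,-0.12],"twist":0},{"dp":[-0.003,0.178,-0.16],"twist":0},{"dp":[-0.003,0.178,-0.16],"twist":0}]'
python3 -m crank '[{"dp":[0,0,-0.014],"twist":0},{"dp":[0,0,-0.023],"twist":0},{"dp":[0,0,-0.025],"twist":0},{"dp":[0,0,-0.025],"twist":0}]'
```

```text
clock: 15.4
tcp_pos: [555.2, 116.0, 62.9]
eef_rot: [179.9, -0.2, 97.3]
ft_force: [0.1, 0.5, -0.2]
opening: 46.8
clock: 15.9
tcp_pos: [555.7, 116.0, 38.4]
eef_rot: [179.8, -0.2, 97.3]
ft_force: [-0.0, -0.2, -0.4]
opening: 47.3
```

```bash
python3 -m crank '[{"dp":[0,0,0.0015],"twist":-0.3},{"dp":[0.0005,-0.005,0.0015],"twist":-0.3},{"dp":[0.001,-0.010,0.0015],"twist":-0.3},{"dp":[0.0013,-0.013,0.0015],"twist":-0.3},{"dp":[0.0015,-0.015,0.0015],"twist":-0.3},{"dp":[0.0015,-0.015,0.0015],"twist":-0.3},{"dp":[0.0015,-0.015,0.0015],"twist":-0.3}]'
python3 -m crank '[{"dp":[-0.001,0.012,0],"twist":0},{"dp":[-0.001,0.012,0.01],"twist":0},{"dp":[-0.001,0.012,0.07],"twist":0},{"dp":[-0.001,0.012,0.13],"twist":0},{"dp":[-0.001,0.012,0.18],"twist":0},{"dp":[-0.001,0.012,0.18],"twist":0}]'
python3 -m crank '[{"dp":[0,-0.05,0],"twist":0},{"dp":[0,-0.11,0],"twist":0},{"dp":[0,-0.17,0],"twist":0},{"dp":[0,-0.176,0],"twist":0},{"dp":[0,-0.176,0],"twist":0},{"dp":[0,-0.176,0],"twist":0}]'
python3 - <<'E'
from h import *
c=get_calibration("wrist");i=grab_frame("wrist");
import pickle;pickle.dump(c,open("w5.pkl","wb"));cv2.imwrite("pics/w5.png",i)
E
python3 meas.py w5 2>/dev/null
```

```text
clock: 16.77
tcp_pos: [557.2, 101.0, 40.0]
eef_rot: [179.8, -0.2, 97.0]
ft_force: [-1.2, 1.0, 1.3]
opening: 47.0
clock: 17.52
tcp_pos: [559.2, 113.1, 226.5]
eef_rot: [179.2, -0.1, 97.0]
ft_force: [-0.2, 0.6, -0.2]
opening: 46.8
clock: 18.27
tcp_pos: [559.0, -61.4, 226.1]
eef_rot: [179.2, -0.1, 97.1]
ft_force: [0.9, 0.9, 0.7]
opening: 46.8
line 298 116.44 [ -23.1 -110.3] end 148.09 [ -23.1 -143.5]
line 309 116.35 [ -11.7 -110.2] end 148.05 [ -11.6 -143.5]
line 320 116.32 [  -0.3 -110.1] end 148.04 [-1.000e-01 -1.434e+02]
line 331 116.61 [  11.1 -110.3] end 148.06 [  11.5 -143.4]
line 342 116.78 [  22.5 -110.3] end 148.11 [  23.1 -143.3]
line 353 116.94 [  34.1 -110.1] end 148.29 [  34.8 -143.3]
line 364 117.28 [  45.7 -110.2] end 148.49 [  46.5 -143.3]
line 375 117.43 [  57.5 -109.9] end 148.55 [  58.5 -143.1]
edge 250 116.5 [ -74.8 -109.4]
edge 258 116.74 [ -66.1 -109.9]
edge 266 116.51 [ -57.4 -109.9]
edge 274 116.4 [ -48.8 -109.9]
edge 282 115.19 [ -40.3 -108.8]
```

View pics/w5c.png

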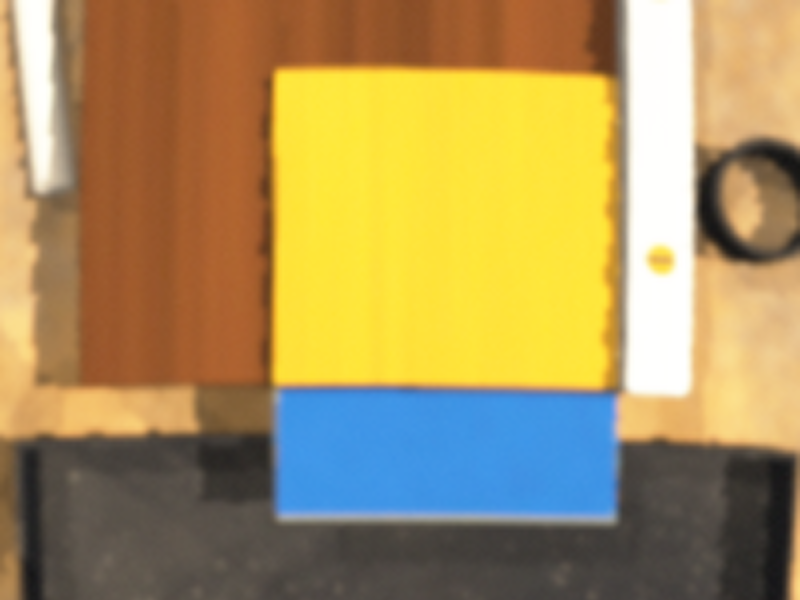

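The line at row ~116.6 now coincides with the board's edge at row ~116.5. The plate is square and beside the fence, with only the blue end overhanging, and the tray and loupe are in place.

```bash
python3 -c "
from bench import *
print(job_done())"
```

```text
the job is handed in; nothing more can be done
None
```

I pushed the brass plate flat against the fence, then slid it in three pushes until just its blue end overhangs the saw edge above the tray. I handed the job in at about 18.3 s of the 58 s allowed; the hand-in gives no verdict.

| Last check (wrist camera, board frame) | Measured | Allowed |
|---|---|---|
| Scribed line, y | about -110.2 mm | -114 to -106 mm |
| Line worked out from the blue end instead, y | about -108.4 mm | same |
| Board edge in the same picture, y | about -109.8 mm (true value -110) | – |
| Middle of the line, x | about 17 mm | 14 to 22 mm |
| Angle to the board | under 0.5° | about 3° |

- **Disagreement:** the two ways of locating the line differ by nearly 2 mm. Both are inside the tolerance.
- **Fence:** the 17 mm is about 1 mm short of fully against the fence, which is about the camera's accuracy.
- **Other things:** the gripper was clear of everything at hand-in. In the last picture the tray, the marker and the loupe looked unmoved. The ring was out of that view, but the arm never went near it.

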